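Rebuild a control module and leave it curing under a weight

ROBOT

A 7-joint arm with a two-finger parallel gripper is mounted at the origin on the work surface. World frame = base frame: x ahead of the robot, y to its left, z up, the work surface at z = 0. Lengths are in m, angles in rad, forces in N, time in s.
With the tool pointing down it reaches from about 0.4 to 0.85 m from the base axis. Payload 10.4 kg.
Tool frame: the origin (TCP) lies on the centre line of the jaws, within the pads' length; the fingertips stand 11 mm ahead of it and the grasp point (between the pads) lies 8 mm behind it (tip_reach is the distance from the TCP to the fingertips, in m); z points along the fingers, y is the line along which they close (so a half turn about z gives the same grasp; the last joint's range is limited). The gripper opens to 85 mm and grips with 20 to 120 N. Pads are 22 mm wide; open, the fingers measure 114 mm over their backs; the gripper's body (76 mm by 85 mm) begins 54 mm behind the grasp point. The pads swing forward as they close: fully open they stand 13 mm farther back than shut.
Start: joints at [1.21, 0.332, -0.065, 1.46, 0.022, 1.35, -0.088], TCP at [0.207, -0.59, 0.242] pointing down, gripper open.
Joint ranges: [-2.6, 2.6], [-0.5, 2.12], [-1.47, 1.34], [0.16, 2.42], [-1.27, 4.41], [0.06, 2.06], [-2.6, 2.6]. Speed limits (rad/s): [2.22, 2.22, 2.79, 2.79, 3.14, 3.14, 3.14].

INTERFACE

Orientations are given as a unit quaternion [x, y, z, w].
In Python, from workcell import get_obs, camera, hand_in, tip_reach gives the robot as it stands. The module is installed in compiled form; this text tells all that it offers.
- The arm moves only by the tool move_arm, never from a script. Its argument "plan" is a list of rows, each an object with "delta_pos": the shift along the tool's x, y, z in fractions of the full range, 1 being 0.8 m, a list of three; "turn": the turn, a rotation vector about the tool's x, y, z in fractions of the full range, 1 being 2 pi rad, a list of three; "fingers": the closure, from 0 (fully open) to 1 (shut). A call has 1 to 12 rows; each row is the pose to reach, as a shift and turn from the pose commanded when the call began, along the tool's axes at that moment; what a row does not reach only later rows make up. A row lasts 1/8 s, in which the tool goes at most 62.5 mm and 10.7 degrees, less where a joint would pass 70% of its speed; a pose out of reach is approached as far as the arm can. No shift or turn number may pass 1 either way. A call with a gripper value outside its range is refused whole. The fingers move at their own pace and stop on an object; "force" is the grip in N (left out, the last holds). Time passes only in rows, so rows that repeat a pose let the fingers close. It gives the time, the measured TCP pose, the force, the opening and the grip force at its end, in the units of the state.
- get_obs(): the state, without advancing time (a new reading comes with each control period).
- camera(name): name is "side" or "top"; returns a dict with "color" (480x640x3 uint8, red, green, blue), "range_z" (480x640 float32, m along the optical axis (not along the pixel's ray), 0 where there is no reading), "fx", "fy", "cx", "cy" (pixels), "k1" (the pictures are not rectified: a ray, as slopes to the right and down, at radius r is drawn at 1 + k1 r^2 times it, then the intrinsics apply), "R" (3x3) and "t" (3): a world point X has camera coordinates R X + t. Camera axes: x right, y down, z forward; pixel columns grow to the right and rows downward; lengths in m; the calibration is good to about 2 mm. A picture is of the moment at which its call begins.
- hand_in(): hands the job in; it is judged then, once.
The state is a dict: "clock": time; "joint_pos": joint angles; "joint_velocities": joint speeds; "tau": joint torques, N m; "position": TCP position; "ee_rot": TCP orientation; "ft_force": force on the tool from outside, world axes, zero at the start; "torque": the same for the moment, N m; "grip_width": opening from 0.0 (shut) to 1.0 (fully open); "grasp_force": force on a finger pad.
Only numpy, scipy, OpenCV 4.12 (cv2) and the standard library are available. Lean on these libraries where they do the work, as an engineer would, in place of code of your own. Each camera call takes 0.05 s, during which the arm holds its last target. There are 200 camera calls.

TASK

Rebuild the control module on the dark cradle: stand the open aluminium case between the cradle's yellow stops, lay the green circuit board flat in the case, close the case with the black finned cover, and finally set the brass weight gently upright on the middle of the fins to hold it while the sealant cures. Build it up in that order, each part lined up lengthwise with the one below (either way round) and centred on it, and leave the old brown board, the solder spool and the red cutters where they lie.

Things in the scene. Friction and masses are not known exactly. Their poses are not given: they have to be found in the camera images.
- cradle: Curing cradle, fixed: dark steel plate 164 (x) x 96 (y) x 10 mm high, with a yellow stop bar across each end, 12 (x) x 70 (y) mm, rising 8 mm above the plate. The stops' inner faces are at x = -68 and +68 mm; the sides are open. Origin: centre of the underside, at bench level; x runs lengthwise from stop to stop, z up.
- case: Module case, loose, 0.2 kg: open-topped aluminium tray 120 (x) x 62 (y) x 40 mm high outside, walls and floor 3 mm thick. Starts upright on the bench. Origin: centre of its underside; x lengthwise, z up out of the opening. Grip it across its 62 mm width by the outside of the long walls.
- board: New circuit board, loose, 0.07 kg: green, 100 (x) x 44 (y) x 4 mm, with a white connector centred on top, 24 (x) x 40 (y) mm, z = 4 to 28 mm. Starts connector up. Origin: centre of its underside; x lengthwise, z up. Grip the connector across its 24 mm (closing along x): in the case only those faces leave finger room. Seated, its origin is 3 mm above the case's.
- cover: Module cover, loose, 0.15 kg: black flange 120 (x) x 62 (y) mm, z = 5 to 9 mm; under it a lip 100 x 42 mm, z = 0 to 5, that drops into the case; on it a dark grey finned block 70 (x) x 40 (y) mm, z = 9 to 33, flat on top. Starts standing on its lip. Origin: centre of the lip's underside, x lengthwise. Grip the block across its 40 mm. Seated on the rim, its origin is 35 mm above the case's.
- weight: Brass weight, loose, about 0.55 kg: plain upright cylinder, diameter 44 mm, height 45 mm. Starts upright. Origin: centre of its underside, z up. It finally stands on the flat top of the cover's fin block, 33 mm above the cover's origin.
- old_board: Bystander, loose: old brown circuit board without tall connector, 90 x 44 mm, up to 9 mm high, lying flat. Not to be used. Origin: centre of its underside.
- spool: Bystander, loose: solder spool with white flanges, diameter 56 mm, 32 mm high, standing on its flange. Origin: centre of its underside.
- cutters: Bystander, loose: side cutters with red handles lying flat, about 110 (x, jaws to +x) x 54 x 10 mm. Origin: near the middle, at bench level.
Not all that is in view belongs to the job. Leave any blue, orange or purple look-alike of the board alone.

How it is judged:
By the outcome, as a careful person would: the job done as asked, in the order asked, and still so for the second after the job is handed in, with the robot touching nothing.
It also fails if it takes over 141 s, if anything falls off the work surface, if the arm or the gripper's body presses on something with over 40 N, if the wrist force passes 120 N, or if a joint passes its speed limit or range.

## Working session

There is one attempt and no reset: what is moved stays moved. The work goes in short steps, Python scripts to look and compute and a tool call to move; the robot and the scene stay as the last step left them, time stands still between calls to the robot, and variables do not carry over. Pictures are saved under pics/ and viewed, at most 14 in all, crops included, and the job is handed in when it is done.

Besides the shell and the picture viewer there is one more tool, called after "Emit:" in YAML: its name, and indented under it one key for each argument. move_arm: Moves the arm, as the interface text tells. Its arguments: {"type":"object","properties":{"plan":{"type":"array","items":{"type":"object","properties":{"delta_pos":{"type":"array","items":{"type":"number"}},"turn":{"type":"array","items":{"type":"number"}},"fingers":{"type":"number"}}}},"force":{"type":"number"}},"required":["plan"]}

```bash
mkdir -p pics; cat > h.py <<'E'
import numpy as np, cv2
from workcell import get_obs, camera
from scipy.spatial.transform import Rotation as Ro
def snap(n,f):
    c=camera(n); cv2.imwrite('pics/'+f,c['color'][:,:,::-1]); np.savez('pics/'+f+'.npz',**c); return c
def und(c,uv):
    uv=np.atleast_2d(np.asarray(uv,float)); d=(uv-[c['cx'],c['cy']])/[c['fx'],c['fy']]; s=d.copy()
    for _ in range(20): s=d/(1+c['k1']*(s**2).sum(1,keepdims=True))
    return s
def plane(c,uv,z):
    s=und(c,uv); r=np.c_[s,np.ones(len(s))]@c['R']; o=-c['R'].T@c['t']
    return o+r*((z-o[2])/r[:,2])[:,None]
def cloud(c):
    v,u=np.mgrid[:480,:640]; uv=np.c_[u.ravel(),v.ravel()]; s=und(c,uv); Z=c['range_z'].ravel()
    P=(np.c_[s,np.ones(len(s))]*Z[:,None]-c['t'])@c['R']; P[Z==0]=np.nan
    return P.reshape(480,640,3)
E
python3 - <<'E'
from h import *
for n in('top','side'):
    c=snap(n,n+'0.png'); print(n,c['fx'],c['k1'],-c['R'].T@c['t'],c['R'].round(2).tolist())
print(get_obs())
import workcell; print(workcell.tip_reach)
E
```

```text
top 476.2694831822585 -0.06228298178300652 [3.18384251e-01 7.46594887e-04 1.21443717e+00] [[-0.01, -1.0, -0.01], [-0.99, 0.01, -0.15], [0.15, 0.01, -0.99]]
side 460.01173585842133 0.02957684964346787 [0.24861827 0.80478717 0.51507096] [[-0.96, -0.28, 0.02], [-0.15, 0.47, -0.87], [0.24, -0.83, -0.5]]
{'clock': 0.1, 'joint_pos': array([ 1.21039617,  0.33283385, -0.06471662,  1.46087335,  0.02157718,
        1.34988402, -0.08851786]), 'joint_velocities': array([-5.02232084e-04, -4.37795411e-04,  9.50621898e-04, -2.24806541e-03,
        1.24907121e-04,  1.46313841e-04, -2.01938112e-05]), 'tau': array([ 3.14516030e-03, -6.26745629e+01,  5.02317958e-02, -3.92429924e+01,
        1.63485634e-02,  7.02651712e-03,  4.19568516e-05]), 'position': array([ 0.20703881, -0.5893667 ,  0.24157214]), 'ee_rot': array([ 9.85769007e-01,  1.68104252e-01, -1.24753952e-04, -6.40099673e-04]), 'ft_force': array([-0.49995709,  0.3541332 ,  0.36844823]), 'torque': array([-0.03767526,  0.02977381, -0.02203639]), 'grasp_force': 0.0, 'grip_width': 0.997339203670859}
0.011
```

View pics/top0.png

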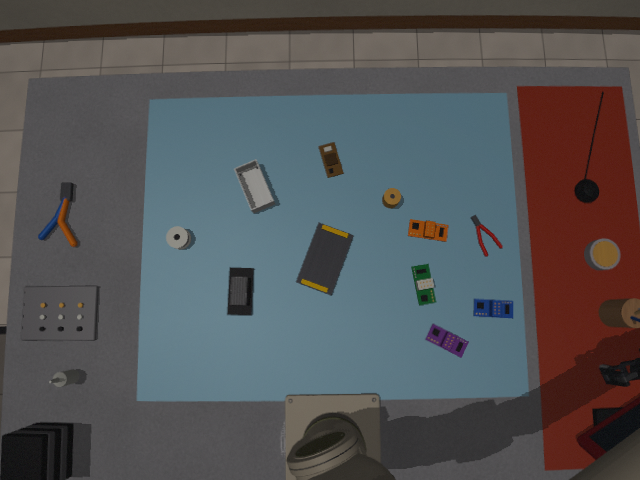

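View pics/side0.png

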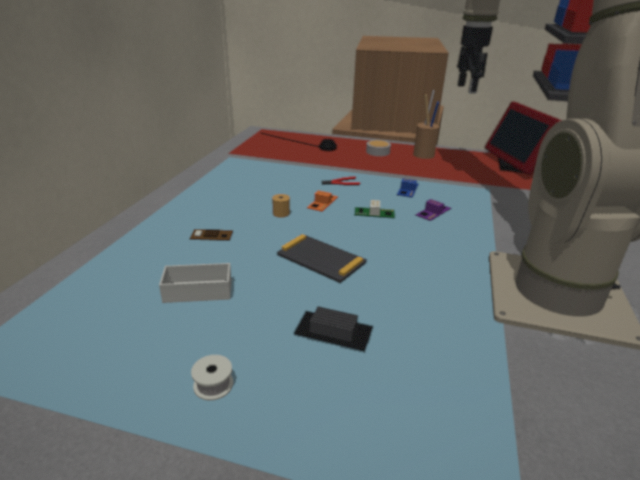

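The top view shows the cradle (325,259), case (255,187), cover (240,291), brass weight (392,198), spool (178,238), old board (331,160) and cutters (487,236). There are four board-like parts: green (424,284), orange (428,230), blue (493,308) and purple (447,340). Only the first is green with a white connector. I'll confirm it in a crop and measure.

```bash
cat > m.py <<'E'
from h import *
def load(f): return dict(np.load('pics/'+f+'.npz'))
def blobs(c,z,box):
    pass
c=load('top0.png'); P=cloud(c); hsv=cv2.cvtColor(c['color'],cv2.COLOR_RGB2HSV)
cr=cv2.resize(c['color'][180:360,360:540,::-1],(600,600),interpolation=cv2.INTER_CUBIC); cv2.imwrite('pics/crop_boards.png',cr)
H,S,V=[hsv[...,i].astype(int) for i in range(3)]
mat=(H>90)&(H<112)&(S>70)&(V>60)
fg=(~mat).astype(np.uint8)
# name: box(u0,v0,u1,v1), plane height for the outline
B={'case':(225,150,285,222),'cradle':(285,212,365,304),'cover':(218,258,264,325),'green':(405,255,445,312),'weight':(376,180,408,214)}
for k,(a,b,d,e) in B.items():
    sub=fg[b:e,a:d]; n,l,st,ce=cv2.connectedComponentsWithStats(sub); i=1+np.argmax(st[1:,4]); m=l==i
    vv,uu=np.nonzero(m); p=P[b:e,a:d][m]; 
    print(k,st[i,4],'hsv',np.median(hsv[b:e,a:d][m],0),'z pct',np.nanpercentile(p[:,2],[5,25,50,75,95]).round(4))
    for z in {'case':(0.04,),'cradle':(.01,.018),'cover':(.009,),'green':(.004,),'weight':(.045,.0)}[k]:
        q=plane(c,np.c_[uu+a,vv+b],z)[:,:2]; r=cv2.minAreaRect((q*1000).astype(np.float32)); print('  z',z,np.round(r[0],1),np.round(r[1],1),round(r[2],1))
    print('  hue of mat near',)
E
python3 m.py
```

```text
case 1312 hsv [ 24.   9. 133.] z pct [-0.0014  0.0013  0.0036  0.0126  0.0396]
  z 0.04 [634.9 189.2] [133.2  67.3] 22.8
  hue of mat near
cradle 2502 hsv [120.  14.  54.] z pct [0.0047 0.0079 0.0096 0.0117 0.0174]
  z 0.01 [450.3  12.5] [ 99.4 169.1] 68.5
  z 0.018 [449.4  12.4] [ 98.8 168. ] 68.5
  hue of mat near
cover 2649 hsv [ 99.  67. 138.] z pct [-0.0038 -0.0007  0.0025  0.0092  0.0335]
  z 0.009 [370.8 226.4] [168.3 115.7] 0.3
  hue of mat near
green 741 hsv [ 69. 128.  73.] z pct [-0.0003  0.0025  0.0048  0.0091  0.0287]
  z 0.004 [ 381.6 -239.4] [101.5  49.1] 9.2
  hue of mat near
weight 326 hsv [ 18. 164. 129.] z pct [0.0011 0.0358 0.0433 0.0456 0.0481]
  z 0.045 [ 596.6 -158.7] [47.9 51.9] 88.2
  z 0.0 [ 607.3 -164.9] [49.7 53.9] 88.2
  hue of mat near
```

View pics/crop_boards.png

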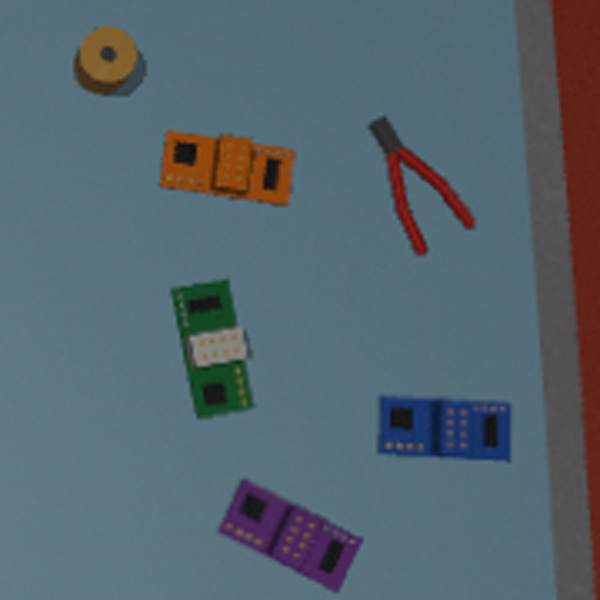

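The crop confirms it: the part at crop (214,345), full-image (424,284), is the green board with a white connector. The orange, blue and purple ones are look-alikes. Next I'll refine using height masks.

```bash
cat > m2.py <<'E'
from h import *
from m import load
def rects(cs,mask,z,tag,zr=None,box=None):
    P=cloud(cs); m=mask.copy()
    if zr: m&=(P[...,2]>zr[0])&(P[...,2]<zr[1])
    b=np.zeros_like(m); b[box[1]:box[3],box[0]:box[2]]=1; m&=b
    n,l,st,_=cv2.connectedComponentsWithStats(m.astype(np.uint8),connectivity=8); i=1+np.argmax(st[1:,4]); m=l==i
    v,u=np.nonzero(m); q=plane(cs,np.c_[u,v],z)[:,:2]*1000; r=cv2.minAreaRect(q.astype(np.float32))
    print(tag,len(u),'cent',q.mean(0).round(1),'rect',np.round(r[0],1),np.round(r[1],1),round(r[2],1),'zmed',np.nanmedian(P[m][:,2]).round(4)); return q
if __name__=='__main__':
  for n,bx in (('top',dict(case=(225,150,285,222),y1=(315,218,365,245),y2=(285,270,335,300),cover=(218,258,264,325),green=(405,255,445,312),weight=(376,180,408,214))),
             ('side',dict(case=(155,255,240,308),y1=(275,230,312,252),y2=(335,252,370,280),cover=(290,300,380,350),green=(350,198,400,222),weight=(268,190,295,220)))):
    c=load(n+'0.png'); hsv=cv2.cvtColor(c['color'],cv2.COLOR_RGB2HSV); H,S,V=[hsv[...,i].astype(int) for i in range(3)]
    al=np.ones_like(H,bool); print(n)
    rects(c,al,.04,'case rim',(.032,.05),bx['case'])
    yel=(H>15)&(H<35)&(S>150)
    a=rects(c,yel,.018,'stop1',None,bx['y1']).mean(0); b=rects(c,yel,.018,'stop2',None,bx['y2']).mean(0)
    print('  cradle',(a+b)/2,np.degrees(np.arctan2(*(a-b)[::-1])),np.hypot(*(a-b)))
    rects(c,al,.033,'fins',(.024,.045),bx['cover'])
    rects(c,V<60,.009,'flange',None,bx['cover'])
    rects(c,al,.028,'conn',(.02,.036),bx['green'])
    rects(c,(H>45)&(H<85)&(S>90),.004,'green',None,bx['green'])
    rects(c,al,.045,'weight',(.038,.056),bx['weight'])
E
python3 m2.py | grep -v -e hue -e '^  z' -e hsv
```

```text
top
case rim 201 cent [638.4 191.7] rect [638.5 191.9] [122.7  62.1] 22.9 zmed 0.0384
stop1 130 cent [519.3 -14.8] rect [519.4 -14.4] [70.4 12. ] 68.7 zmed 0.0173
stop2 132 cent [381.9  39.3] rect [381.9  39.5] [69.9 11.7] 68.8 zmed 0.0171
  cradle [450.59232095  12.23365515] -21.481838971333236 147.59392350421146
fins 444 cent [369.4 226.3] rect [369.1 226.9] [39.7 69.2] 89.3 zmed 0.0321
flange 722 cent [369.3 223. ] rect [370.3 226.2] [ 60.7 117.3] 87.9 zmed 0.0083
conn 161 cent [ 381.  -237.3] rect [ 380.9 -236.8] [23.9 41.7] 9.3 zmed 0.0274
green 437 cent [ 382.1 -237. ] rect [ 381.9 -237.6] [99.6 44.8] 9.2 zmed 0.0036
weight 235 cent [ 601.2 -159.6] rect [ 601.7 -158.9] [43.1 41.3] 89.2 zmed 0.0445
side
case rim 713 cent [640.  200.6] rect [638.6 199.2] [120.4  75.6] 22.1 zmed 0.0375
stop1 82 cent [519.4  -4. ] rect [519.4  -4.4] [67.  11.3] 69.2 zmed 0.0167
stop2 130 cent [383.2  48.5] rect [383.   47.8] [70.5 13.4] 69.1 zmed 0.0169
  cradle [451.30349237  22.20530857] -21.089692097896013 145.89437301399084
fins 876 cent [371.7 235.6] rect [372.3 235.2] [50.1 72.2] 87.0 zmed 0.0326
flange 1990 cent [371.1 229.2] rect [371.2 225. ] [ 76.9 116.2] 87.7 zmed 0.0137
conn 94 cent [ 382.9 -225.9] rect [ 382.6 -225.1] [22.5 53.9] 10.2 zmed 0.027
green 81 cent [ 351.2 -231.6] rect [ 350.5 -233.3] [34.4 35.9] 5.4 zmed 0.0032
weight 142 cent [ 602.2 -150.9] rect [ 602.3 -149.5] [39.1 51.9] 19.0 zmed 0.0443
```

Sizes match the given ones. But the two cameras disagree by about 10 mm in y, so I'll check both against the gripper's known position. I'll start by moving above the case and looking.

```bash
cat >> h.py <<'E'
def proj(c,X):
    p=c['R']@np.asarray(X,float)+c['t']; s=p[:2]/p[2]; s=s*(1+c['k1']*(s@s)); return s*[c['fx'],c['fy']]+[c['cx'],c['cy']]
def go(x,y,z,yaw,o=None):
    """shift/turn in tool axes from present pose to tool-down pose with closing line (tool y) at world angle yaw deg"""
    o=o or get_obs(); R=Ro.from_quat(o['ee_rot']); best=None
    for k in (0,180):
        a=np.radians(yaw+k); yv=np.array([np.cos(a),np.sin(a),0]); zv=np.array([0,0,-1.]); xv=np.cross(yv,zv)
        T=Ro.from_matrix(np.c_[xv,yv,zv]); rv=(R.inv()*T).as_rotvec()
        print('d',R.inv().apply(np.array([x,y,z])-o['position']).round(4),'turn',rv.round(4),'deg',np.degrees(rv).round(1),'q7',o['joint_pos'][6].round(2),'yaw',yaw+k)
E
python3 - <<'E'
from h import *
c=dict(np.load('pics/side0.png.npz'))
o=get_obs(); R=Ro.from_quat(o['ee_rot'])
for d in ([0,0,.011],[0,.05,0],[0,-.05,0]): print(proj(c,o['position']+R.apply(d)))
cv2.imwrite('pics/sg.png',cv2.resize(c['color'][20:120,420:530,::-1],(660,600)))
P=cloud(c); m=(np.linalg.norm(P-o['position'],axis=2)<.1); print(m.sum(),np.nanmin(P[m],0),np.nanmax(P[m],0))
print(R.as_matrix().round(3).tolist())
go(.638,.192,.2,113-0)
E
```

```text
[465.29227601  93.75694408]
[460.11523722  85.9366528 ]
[472.37314807  93.69483143]
723 [ 0.17129854 -0.65296964  0.24237213] [ 0.24407713 -0.51248141  0.33991123]
[[0.943, 0.331, -0.0], [0.331, -0.943, 0.001], [-0.0, -0.001, -1.0]]
d [ 0.6656 -0.5943  0.0423] turn [-0.000e+00  2.000e-03  3.078e+00] deg [-0.000e+00  1.000e-01  1.764e+02] q7 -0.09 yaw 113
d [ 0.6656 -0.5943  0.0423] turn [-0.0013 -0.     -0.0636] deg [-0.1 -0.  -3.6] q7 -0.09 yaw 293
```

View pics/sg.png

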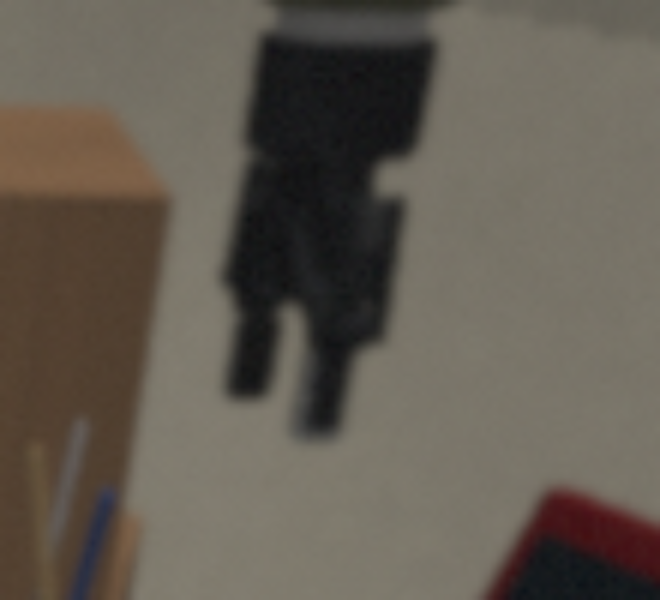

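The fingertips appear at about (467,89), against (466,89) predicted, so the side calibration holds there. Now moving over the case.

The rows are not in the units I measure in: shifts go in shares of 0.8 m and turns go in shares of 2 pi rad. I convert before sending: 0.666 m / 0.8 = 0.8325, -0.594 m / 0.8 = -0.7425, -0.064 rad / 6.2832 = -0.0102.

Emit:
move_arm:
  plan:
    - {"delta_pos": [0.8325,-0.7425,0.0525],"turn": [0,0,-0.0102],"fingers": 0}
    - {"delta_pos": [0.8325,-0.7425,0.0525],"turn": [0,0,-0.0102],"fingers": 0}
    - {"delta_pos": [0.8325,-0.7425,0.0525],"turn": [0,0,-0.0102],"fingers": 0}
    - {"delta_pos": [0.8325,-0.7425,0.0525],"turn": [0,0,-0.0102],"fingers": 0}
    - {"delta_pos": [0.8325,-0.7425,0.0525],"turn": [0,0,-0.0102],"fingers": 0}
    - {"delta_pos": [0.8325,-0.7425,0.0525],"turn": [0,0,-0.0102],"fingers": 0}
    - {"delta_pos": [0.8325,-0.7425,0.0525],"turn": [0,0,-0.0102],"fingers": 0}
    - {"delta_pos": [0.8325,-0.7425,0.0525],"turn": [0,0,-0.0102],"fingers": 0}
    - {"delta_pos": [0.8325,-0.7425,0.0525],"turn": [0,0,-0.0102],"fingers": 0}
    - {"delta_pos": [0.8325,-0.7425,0.0525],"turn": [0,0,-0.0102],"fingers": 0}
    - {"delta_pos": [0.8325,-0.7425,0.0525],"turn": [0,0,-0.0102],"fingers": 0}
    - {"delta_pos": [0.8325,-0.7425,0.0525],"turn": [0,0,-0.0102],"fingers": 0}
  force: 50

```text
clock: 1.6
position: [0.5701, 0.0675, 0.2068]
ee_rot: [0.98, 0.199, -0.0, 0.0]
ft_force: [0.3, -1.1, 1.3]
grip_width: 1.001
grasp_force: 0.0
```

```bash
python3 - <<'E'
from h import *
go(.638,.194,.14,293)
o=get_obs(); print(o['position'],o['clock'],o['joint_pos'].round(2))
E
```

```text
d [ 0.1119 -0.0899  0.0668] turn [ 0.0003  0.0001 -0.0005] deg [ 0.  0. -0.] q7 -1.52 yaw 293
d [ 0.1119 -0.0899  0.0668] turn [ 2.0000e-04 -5.0000e-04  3.1411e+00] deg [  0.  -0. 180.] q7 -1.52 yaw 473
[0.57008405 0.06754411 0.20679317] 1.6 [ 0.36  0.31 -0.67  1.62  0.2   1.28 -1.52]
```

To row units: 0.112 m / 0.8 = 0.14, -0.09 m / 0.8 = -0.1125.

Emit:
move_arm:
  plan:
    - {"delta_pos": [0.14,-0.1125,0.0838],"turn": [0,0,0],"fingers": 0}
    - {"delta_pos": [0.14,-0.1125,0.0838],"turn": [0,0,0],"fingers": 0}
    - {"delta_pos": [0.14,-0.1125,0.0838],"turn": [0,0,0],"fingers": 0}
    - {"delta_pos": [0.14,-0.1125,0.0838],"turn": [0,0,0],"fingers": 0}

```text
clock: 2.1
position: [0.6361, 0.1955, 0.1377]
ee_rot: [0.98, 0.201, -0.002, -0.001]
ft_force: [-0.4, -0.0, -0.8]
grip_width: 1.0
grasp_force: 0.0
```

```bash
python3 - <<'E'
from h import *
o=get_obs(); R=Ro.from_quat(o['ee_rot']); print(o['position'])
t=snap('top','t1.png'); s=snap('side','s1.png')
A=[]
for c,n in((t,'top'),(s,'side')):
    p=proj(c,o['position']+[0,0,-.0])
    for d in (.0475,-.0475):
        q=proj(c,o['position']+R.apply([0,d,-.002])); print(n,q.round(1)); 
    u,v=p.astype(int); im=c['color'][v-50:v+50,u-65:u+65,::-1].copy(); im=cv2.resize(im,(780,600)) if n=='side' else cv2.resize(im,(780,600))
    print(n,'origin',u-65,v-50); A.append(cv2.resize(im,(400,308)))
cv2.imwrite('pics/g1.png',np.hstack(A))
go(.638,.194,.028,293)
E
```

```text
[0.63613821 0.19553367 0.13765551]
top [263.2 166.3]
top [225.9 182.4]
top origin 179 124
side [194.2 213.5]
side [188.3 239.6]
side origin 126 176
d [ 0.0016 -0.0012  0.1116] turn [0.0002 0.001  0.0004] deg [0.  0.1 0. ] q7 -1.76 yaw 293
d [ 0.0016 -0.0012  0.1116] turn [-1.5000e-03  3.0000e-04 -3.1412e+00] deg [-1.0e-01  0.0e+00 -1.8e+02] q7 -1.76 yaw 473
```

View pics/g1.png

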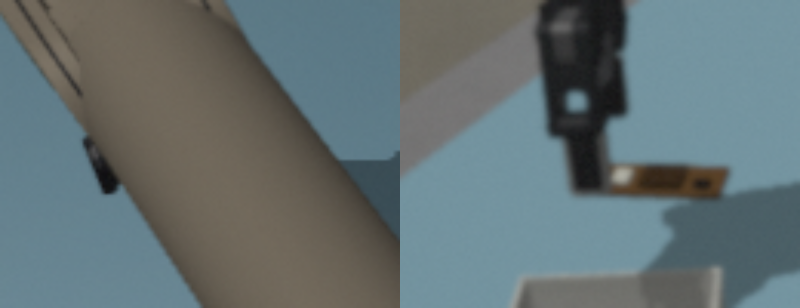

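The front fingertip is seen at (187,238), against (188,240) predicted, so the side view agrees within about 1 px. A side-view pixel is about 4 mm in y, and front faces bias its outlines, so I trust the top view. Gripping will also self-centre the case. Descending.

Emit:
move_arm:
  plan:
    - {"delta_pos": [0.0025,-0.0013,0.075],"turn": [0,0,0],"fingers": 0}
    - {"delta_pos": [0.0025,-0.0013,0.1125],"turn": [0,0,0],"fingers": 0}
    - {"delta_pos": [0.0025,-0.0013,0.1375],"turn": [0,0,0],"fingers": 0}
    - {"delta_pos": [0.0025,-0.0013,0.1475],"turn": [0,0,0],"fingers": 0}
    - {"delta_pos": [0.0025,-0.0013,0.1475],"turn": [0,0,0],"fingers": 0}

```text
clock: 2.82
position: [0.6392, 0.1942, 0.0228]
ee_rot: [0.98, 0.199, 0.0, 0.0]
ft_force: [0.5, 0.8, -0.3]
grip_width: 0.998
grasp_force: 0.0
```

Emit:
move_arm:
  plan:
    - {"delta_pos": [0,0,0],"turn": [0,0,0],"fingers": 0.5}
    - {"delta_pos": [0,0,0],"turn": [0,0,0],"fingers": 0.5}
    - {"delta_pos": [0,0,0],"turn": [0,0,0],"fingers": 0.5}
    - {"delta_pos": [0,0,0],"turn": [0,0,0],"fingers": 0.5}
    - {"delta_pos": [0,0,0],"turn": [0,0,0],"fingers": 0.5}
  force: 40

```text
clock: 3.45
position: [0.6397, 0.1945, 0.0237]
ee_rot: [0.98, 0.199, 0.001, 0.0]
ft_force: [-0.7, -1.6, 6.4]
grip_width: 0.717
grasp_force: 45.2
```

```bash
python3 - <<'E'
from h import *
o=get_obs(); print(o['position'],o['grip_width'],o['grasp_force'],o['ft_force'])
snap('side','s2.png'); c=snap('top','t2.png')
cv2.imwrite('pics/s2c.png',cv2.resize(cv2.imread('pics/s2.png')[180:330,100:300],(800,600)))
E
```

```text
[0.63970729 0.19448533 0.02365023] 0.7166454302925925 45.17155408859253 [-0.70299495 -1.63062234  6.44188782]
```

View pics/s2c.png

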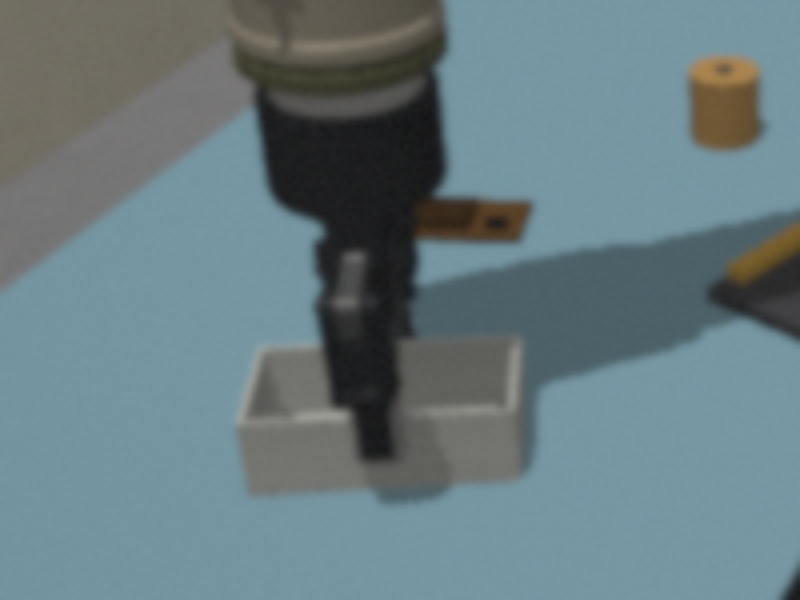

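The side crop shows the case gripped mid-wall, finger at crop (375,455). Both long walls are between the pads, and the opening is 61 mm, as it should be. Lifting and carrying it to the cradle.

```bash
python3 - <<'E'
from h import *
go(.4506,.0122,.11,248.5)
E
```

```text
d [-0.2451  0.0939 -0.0868] turn [-1.000e-04 -2.400e-03  7.768e-01] deg [-0.  -0.1 44.5] q7 -1.81 yaw 248.5
d [-0.2451  0.0939 -0.0868] turn [ 3.0000e-03 -1.0000e-04 -2.3648e+00] deg [   0.2   -0.  -135.5] q7 -1.81 yaw 428.5
```

To row units: -0.245 m / 0.8 = -0.3063, -0.24 m / 0.8 = -0.3, 0.777 rad / 6.2832 = 0.1237.

Emit:
move_arm:
  plan:
    - {"delta_pos": [0,0,-0.0375],"turn": [0,0,0],"fingers": 0.5}
    - {"delta_pos": [0,0,-0.1088],"turn": [0,0,0],"fingers": 0.5}
    - {"delta_pos": [-0.05,0.0188,-0.1088],"turn": [0,0,0.0207],"fingers": 0.5}
    - {"delta_pos": [-0.1063,0.0375,-0.1088],"turn": [0,0,0.0446],"fingers": 0.5}
    - {"delta_pos": [-0.1625,0.0625,-0.1088],"turn": [0,0,0.0684],"fingers": 0.5}
    - {"delta_pos": [-0.225,0.0875,-0.1088],"turn": [0,0,0.0923],"fingers": 0.5}
    - {"delta_pos": [-0.275,0.1063,-0.1088],"turn": [0,0,0.1114],"fingers": 0.5}
    - {"delta_pos": [-0.3,0.115,-0.1088],"turn": [0,0,0.121],"fingers": 0.5}
    - {"delta_pos": [-0.3063,0.1175,-0.1088],"turn": [0,0,0.1237],"fingers": 0.5}
    - {"delta_pos": [-0.3063,0.1175,-0.1088],"turn": [0,0,0.1237],"fingers": 0.5}
    - {"delta_pos": [-0.3063,0.1175,-0.1088],"turn": [0,0,0.1237],"fingers": 0.5}

```text
clock: 4.92
position: [0.4506, 0.013, 0.1091]
ee_rot: [0.983, -0.186, 0.0, -0.0]
ft_force: [-0.2, 0.1, -1.3]
grip_width: 0.716
grasp_force: 44.5
```

```bash
python3 - <<'E'
from h import *
go(.4506,.0122,.0345,248.5); o=get_obs(); print(o['position'],o['grip_width'],o['ft_force'])
snap('side','s3.png'); cv2.imwrite('pics/s3c.png',cv2.resize(cv2.imread('pics/s3.png')[150:330,220:460],(800,600)))
E
```

```text
d [0.0002 0.0008 0.0746] turn [-0.0006 -0.0002  0.0021] deg [-0.  -0.   0.1] q7 -2.13 yaw 248.5
d [0.0002 0.0008 0.0746] turn [ 4.0000e-04 -1.0000e-03 -3.1395e+00] deg [ 0.000e+00 -1.000e-01 -1.799e+02] q7 -2.13 yaw 428.5
[0.45064669 0.01300124 0.10914855] 0.716427269278396 [-0.24256516  0.09517428 -1.32142651]
```

View pics/s3c.png

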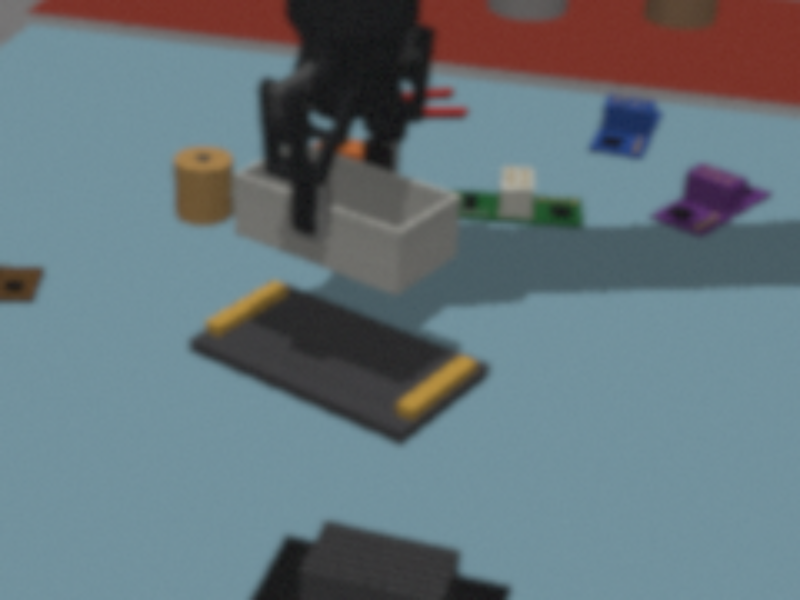

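The case hangs level over the cradle, aligned with it. The cradle stops are at crop (245,307) and (438,387). Lowering to just above the plate, then checking the centring.

Emit:
move_arm:
  plan:
    - {"delta_pos": [0,0.0013,0.05],"turn": [0,0,0],"fingers": 0.5}
    - {"delta_pos": [0,0.0013,0.075],"turn": [0,0,0],"fingers": 0.5}
    - {"delta_pos": [0,0.0013,0.0863],"turn": [0,0,0],"fingers": 0.5}
    - {"delta_pos": [0,0.0013,0.0894],"turn": [0,0,0],"fingers": 0.5}
    - {"delta_pos": [0,0.0013,0.0894],"turn": [0,0,0],"fingers": 0.5}

```text
clock: 5.6
position: [0.4502, 0.0113, 0.0381]
ee_rot: [0.982, -0.186, 0.0, -0.0]
ft_force: [0.1, 0.7, -2.1]
grip_width: 0.714
grasp_force: 44.3
```

```bash
python3 - <<'E'
from h import *
go(.4506,.0122,.0337,248.5); o=get_obs(); print(o['position'],o['grip_width'],o['ft_force'])
snap('side','s4.png'); cv2.imwrite('pics/s4c.png',cv2.resize(cv2.imread('pics/s4.png')[205:295,262:382],(800,600)))
E
```

```text
d [ 0.0001 -0.001   0.0044] turn [-0.0003 -0.0008  0.0003] deg [-0. -0.  0.] q7 -2.2 yaw 248.5
d [ 0.0001 -0.001   0.0044] turn [ 1.3000e-03 -5.0000e-04 -3.1413e+00] deg [ 1.0e-01 -0.0e+00 -1.8e+02] q7 -2.2 yaw 428.5
[0.45017873 0.01132241 0.03808412] 0.7140916888228005 [ 0.0802929   0.70805282 -2.14592422]
```

View pics/s4c.png

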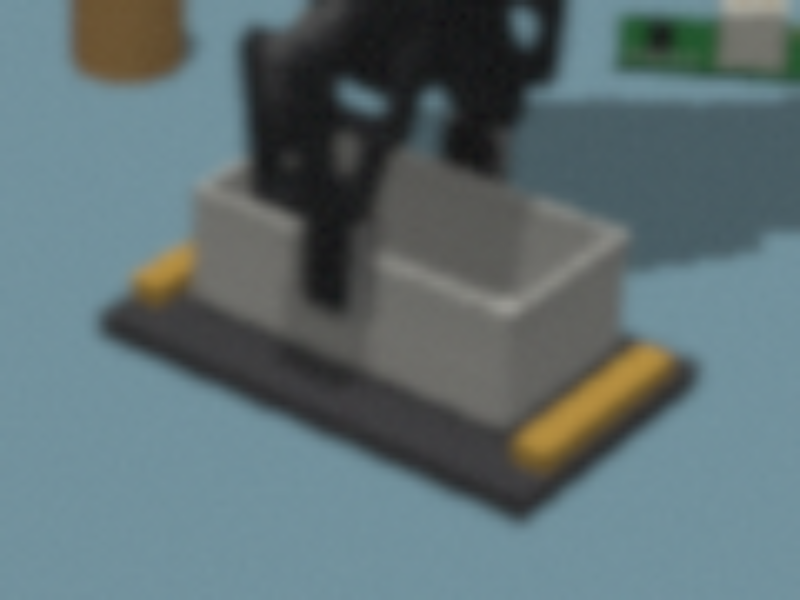

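The case is centred lengthwise, with about 9 mm to the right stop. Sideways, though, the plate shows about 29 mm in front where 17 is due, so the top view's y seems biased. I'll test both cameras against the robot base, which must be centred on y=0, and against the held case.

```bash
python3 - <<'E'
from h import *
c=dict(np.load('pics/top0.png.npz')); print(c['fx'],c['fy'],c['cx'],c['cy'],c['t'],c['R'])
P=cloud(c)
for p in ((300,405),(370,405),(335,400)): print('base z',P[p[1],p[0]].round(4))
hsv=cv2.cvtColor(c['color'],cv2.COLOR_RGB2HSV)
for v in (400,405,410):
    print(v,[ (u,hsv[v,u].tolist()) for u in list(range(281,290))+list(range(376,384))][::2])
print(plane(c,[[286,405],[380,405]],P[405,300][2]))
t=snap('top','t4.png'); cv2.imwrite('pics/t4c.png',cv2.resize(cv2.imread('pics/t4.png')[190:310,260:420],(800,600)))
E
```

```text
476.2694831822585 476.2694831822585 323.74262583161806 238.43247628107946 [0.01968724 0.49691453 1.1527858 ] [[-0.01226446 -0.99984814 -0.012381  ]
 [-0.98858595  0.01398384 -0.15000757]
 [ 0.15015793  0.01039993 -0.98860732]]
base z [0.0908 0.0762 0.0162]
base z [ 0.0875 -0.0948  0.0087]
base z [ 0.1011 -0.0092  0.012 ]
400 [(281, [98, 64, 128]), (283, [99, 65, 126]), (285, [26, 19, 106]), (287, [19, 47, 115]), (289, [17, 24, 94]), (377, [18, 47, 109]), (379, [38, 15, 68]), (381, [105, 17, 90]), (383, [110, 17, 92])]
405 [(281, [150, 6, 86]), (283, [150, 3, 86]), (285, [20, 38, 102]), (287, [19, 47, 114]), (289, [17, 47, 115]), (377, [20, 47, 109]), (379, [18, 32, 80]), (381, [150, 6, 83]), (383, [150, 6, 82])]
410 [(281, [135, 6, 86]), (283, [150, 3, 85]), (285, [18, 38, 101]), (287, [18, 45, 114]), (289, [19, 47, 113]), (377, [18, 46, 72]), (379, [17, 35, 66]), (381, [120, 9, 54]), (383, [150, 5, 54])]
[[ 0.09102197  0.1103909   0.01624671]
 [ 0.08856082 -0.11849616  0.01624671]]
```

View pics/t4c.png

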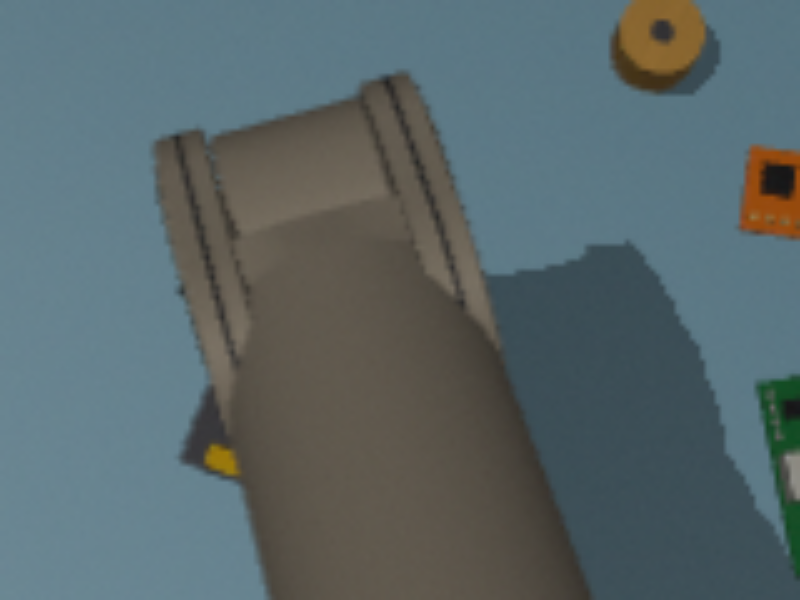

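The base reads y≈-4 mm in the top view, so the top view is biased toward -y. I'll fit the mat plane in both cameras to check for tilt.

```bash
python3 - <<'E'
from h import *
for n in('top','side'):
    c=dict(np.load(f'pics/{n}0.png.npz')); P=cloud(c); hsv=cv2.cvtColor(c['color'],cv2.COLOR_RGB2HSV)
    m=(hsv[...,0]>90)&(hsv[...,0]<112)&(hsv[...,1]>60)&(P[...,0]>.1)&(P[...,0]<.75)&(abs(P[...,1])<.4)&(abs(P[...,2])<.02)
    p=P[m]; A=np.c_[p[:,:2]-[.45,0],np.ones(len(p))]; k,*_=np.linalg.lstsq(A,p[:,2],rcond=None); r=p[:,2]-A@k
    print(n,len(p),'slope',k[:2].round(4),'z',k[2].round(4),'std',r.std().round(4))
# same-feature comparison side vs top using depth points of top surfaces only
bx={'top':dict(fins=(218,258,264,325,.026,.045),conn=(405,255,445,312,.023,.036),weight=(376,180,408,214,.04,.056)),
'side':dict(fins=(290,300,380,350,.026,.045),conn=(350,198,400,222,.023,.036),weight=(268,190,295,220,.04,.056))}
# plate corners: hull of dark region
for n,b in(('top',(285,212,365,304)),('side',(270,228,372,282))):
    c=dict(np.load(f'pics/{n}0.png.npz')); hsv=cv2.cvtColor(c['color'],cv2.COLOR_RGB2HSV).astype(int); H,S,V=np.moveaxis(hsv,2,0)
    fg=~((H>88)&(H<115)&(S>55)); m=np.zeros((480,640),np.uint8); m[b[1]:b[3],b[0]:b[2]]=fg[b[1]:b[3],b[0]:b[2]]
    k=max(cv2.findContours(m,cv2.RETR_EXTERNAL,cv2.CHAIN_APPROX_NONE)[0],key=cv2.contourArea)
    q=cv2.approxPolyDP(k,6,True)[:,0]; print(n,q.tolist()); print((plane(c,q,.01)[:,:2]*1000).round(1).tolist()); print((plane(c,q,.0)[:,:2]*1000).round(1).tolist())
E
```

```text
top 69212 slope [ 0.0008 -0.0008] z -0.0 std 0.0024
side 70266 slope [0.0017 0.0009] z 0.0003 std 0.0011
top [[318, 223], [296, 281], [331, 294], [352, 235]]
[[541.7, 27.7], [393.5, 84.9], [359.7, -3.1], [509.2, -59.0]]
[[543.5, 27.9], [394.1, 85.6], [360.1, -3.1], [510.8, -59.5]]
side [[277, 252], [337, 281], [365, 261], [304, 233]]
[[543.6, 32.6], [398.5, 96.8], [360.7, 10.2], [514.1, -63.3]]
[[549.5, 17.3], [401.4, 82.8], [362.9, -5.5], [519.4, -80.5]]
```

Outline corners now agree in both views: front corner (401,83) vs (394,85), back (514,-63) vs (509,-59). I had mistaken the plate's bottom edge for its top edge. Corrected by the 10 mm plate thickness, the front margin is 17 mm as due, so the case is centred. Setting it down and releasing.

Emit:
move_arm:
  plan:
    - {"delta_pos": [0,-0.0013,0.0025],"turn": [0,0,0],"fingers": 0.5}
    - {"delta_pos": [0,-0.0013,0.005],"turn": [0,0,0],"fingers": 0.5}
    - {"delta_pos": [0,-0.0013,0.0056],"turn": [0,0,0],"fingers": 0.5}
    - {"delta_pos": [0,-0.0013,0.0056],"turn": [0,0,0],"fingers": 0.5}
    - {"delta_pos": [0,-0.0013,0.0056],"turn": [0,0,0],"fingers": 0.2}
    - {"delta_pos": [0,-0.0013,0.0056],"turn": [0,0,0],"fingers": 0}
    - {"delta_pos": [0,-0.0013,0.0056],"turn": [0,0,0],"fingers": 0}
    - {"delta_pos": [0,-0.0013,-0.025],"turn": [0,0,0],"fingers": 0}
    - {"delta_pos": [0,-0.0013,-0.1],"turn": [0,0,0],"fingers": 0}
    - {"delta_pos": [0,-0.0013,-0.1375],"turn": [0,0,0],"fingers": 0}

```text
clock: 6.95
position: [0.4509, 0.0123, 0.1503]
ee_rot: [0.982, -0.186, 0.002, -0.0]
ft_force: [0.5, 1.0, -1.2]
grip_width: 0.999
grasp_force: 0.0
```

```bash
python3 - <<'E'
from h import *
o=get_obs(); print(o['joint_pos'].round(2))
# board: long axis 9.2deg -> closing along it
go(.381,-.237,.15,9.2); 
E
```

```text
[ 0.43  0.06 -0.57  1.99  0.04  1.1  -2.1 ]
d [2.620e-02 2.576e-01 1.000e-04] turn [ 0.0025 -0.0027 -2.1063] deg [ 1.000e-01 -2.000e-01 -1.207e+02] q7 -2.1 yaw 9.2
d [2.620e-02 2.576e-01 1.000e-04] turn [-0.0023 -0.0022  1.0353] deg [-0.1 -0.1 59.3] q7 -2.1 yaw 189.2
```

To row units: 0.258 m / 0.8 = 0.3225, 0.05 m / 0.8 = 0.0625, -2.106 rad / 6.2832 = -0.3352.

Emit:
move_arm:
  plan:
    - {"delta_pos": [0.0025,0.025,0],"turn": [0,0,-0.0286],"fingers": 0}
    - {"delta_pos": [0.0063,0.0625,0],"turn": [0,0,-0.0573],"fingers": 0}
    - {"delta_pos": [0.01,0.1,0],"turn": [0,0,-0.0859],"fingers": 0}
    - {"delta_pos": [0.0138,0.1375,0],"turn": [0,0,-0.1146],"fingers": 0}
    - {"delta_pos": [0.0175,0.175,0],"turn": [0,0,-0.1432],"fingers": 0}
    - {"delta_pos": [0.0213,0.2125,0],"turn": [0,0,-0.1719],"fingers": 0}
    - {"delta_pos": [0.025,0.25,0],"turn": [0,0,-0.2005],"fingers": 0}
    - {"delta_pos": [0.0288,0.2875,0],"turn": [0,0,-0.2292],"fingers": 0}
    - {"delta_pos": [0.0325,0.3125,0],"turn": [0,0,-0.2578],"fingers": 0}
    - {"delta_pos": [0.0325,0.3225,0],"turn": [0,0,-0.2865],"fingers": 0}
    - {"delta_pos": [0.0325,0.3225,0],"turn": [0,0,-0.3151],"fingers": 0}
    - {"delta_pos": [0.0325,0.3225,0],"turn": [0,0,-0.3352],"fingers": 0}

```text
clock: 8.45
position: [0.3795, -0.2376, 0.1475]
ee_rot: [0.647, 0.763, -0.0, -0.0]
ft_force: [-0.1, -0.1, 0.3]
grip_width: 1.002
grasp_force: 0.0
```

```bash
python3 - <<'E'
from h import *
import sys
o=get_obs(); print(o['position'],o['joint_pos'].round(2))
go(.381,-.2365,.1,9.2)
t=snap('top','t5.png'); s=snap('side','s5.png')
# case check in top: rim at z=.05
from m2 import rects
al=np.ones((480,640),bool)
rects(t,al,.05,'case rim',(.043,.06),(285,205,365,310))
go(.381,-.2365,.017,9.2)
E
```

```text
[ 0.37953747 -0.23757217  0.14745338] [ 0.77  0.04 -0.32  2.01  0.01  1.09  0.61]
d [0.0008 0.0016 0.0475] turn [-0.0001 -0.0001  0.0041] deg [-0.  -0.   0.2] q7 0.61 yaw 9.2
d [0.0008 0.0016 0.0475] turn [ 1.0000e-04 -1.0000e-04 -3.1375e+00] deg [   0.    -0.  -179.8] q7 0.61 yaw 189.2
case 1312 hsv [ 24.   9. 133.] z pct [-0.0014  0.0013  0.0036  0.0126  0.0396]
  z 0.04 [634.9 189.2] [133.2  67.3] 22.8
  hue of mat near
cradle 2502 hsv [120.  14.  54.] z pct [0.0047 0.0079 0.0096 0.0117 0.0174]
  z 0.01 [450.3  12.5] [ 99.4 169.1] 68.5
  z 0.018 [449.4  12.4] [ 98.8 168. ] 68.5
  hue of mat near
cover 2649 hsv [ 99.  67. 138.] z pct [-0.0038 -0.0007  0.0025  0.0092  0.0335]
  z 0.009 [370.8 226.4] [168.3 115.7] 0.3
  hue of mat near
green 741 hsv [ 69. 128.  73.] z pct [-0.0003  0.0025  0.0048  0.0091  0.0287]
  z 0.004 [ 381.6 -239.4] [101.5  49.1] 9.2
  hue of mat near
weight 326 hsv [ 18. 164. 129.] z pct [0.0011 0.0358 0.0433 0.0456 0.0481]
  z 0.045 [ 596.6 -158.7] [47.9 51.9] 88.2
  z 0.0 [ 607.3 -164.9] [49.7 53.9] 88.2
  hue of mat near
case rim 191 cent [449.8  12.2] rect [448.7  11.8] [ 62.  120.2] 68.7 zmed 0.0491
d [0.0007 0.0015 0.1305] turn [-0.     -0.      0.0009] deg [-0.  -0.   0.1] q7 0.61 yaw 9.2
d [0.0007 0.0015 0.1305] turn [ 0.0000e+00 -1.0000e-04 -3.1406e+00] deg [   0.    -0.  -179.9] q7 0.61 yaw 189.2
```

The top view puts the case at (449,12) and -21.3°, centred on the cradle at (450.5,12.2) with the rim at z 49 mm as expected. Now grasping the connector.

To row units: 0.129 m / 0.8 = 0.1613, 0.127 m / 0.8 = 0.1588.

Emit:
move_arm:
  plan:
    - {"delta_pos": [0.0006,0.0013,0.0625],"turn": [0,0,0],"fingers": 0.2}
    - {"delta_pos": [0.0006,0.0013,0.1125],"turn": [0,0,0],"fingers": 0.2}
    - {"delta_pos": [0.0006,0.0013,0.1438],"turn": [0,0,0],"fingers": 0.2}
    - {"delta_pos": [0.0006,0.0013,0.1588],"turn": [0,0,0],"fingers": 0.2}
    - {"delta_pos": [0.0006,0.0013,0.1613],"turn": [0,0,0],"fingers": 0.2}
    - {"delta_pos": [0.0006,0.0013,0.1613],"turn": [0,0,0],"fingers": 0.2}
    - {"delta_pos": [0.0006,0.0013,0.1613],"turn": [0,0,0],"fingers": 0.8}
    - {"delta_pos": [0.0006,0.0013,0.1613],"turn": [0,0,0],"fingers": 0.9}
    - {"delta_pos": [0.0006,0.0013,0.1613],"turn": [0,0,0],"fingers": 0.9}
    - {"delta_pos": [0.0006,0.0013,0.1613],"turn": [0,0,0],"fingers": 0.9}
    - {"delta_pos": [0.0006,0.0013,0.1613],"turn": [0,0,0],"fingers": 0.9}

```text
clock: 9.93
position: [0.381, -0.2371, 0.0192]
ee_rot: [0.648, 0.761, 0.0, 0.001]
ft_force: [-0.6, 1.7, 6.3]
grip_width: 0.267
grasp_force: 40.1
```

```bash
sed -i '/^c=load/,$d' m.py; python3 - <<'E'
from h import *
o=get_obs(); print(o['position'],o['grip_width']*85,o['grasp_force'],o['ft_force'])
go(.4500,.0122,.14,-21.4)
E
```

```text
[ 0.38099528 -0.2371329   0.01915995] 22.70739812584977 40.09561479091644 [-0.58529378  1.74412712  6.29428009]
d [ 0.2351  0.1079 -0.121 ] turn [0.0009 0.0006 0.5334] deg [ 0.1  0.  30.6] q7 0.53 yaw -21.4
d [ 0.2351  0.1079 -0.121 ] turn [-8.0000e-04  1.3000e-03 -2.6082e+00] deg [-0.000e+00  1.000e-01 -1.494e+02] q7 0.53 yaw 158.6
```

To row units: 0.235 m / 0.8 = 0.2938, -0.121 m / 0.8 = -0.1513, 0.533 rad / 6.2832 = 0.0848.

Emit:
move_arm:
  plan:
    - {"delta_pos": [0,0,-0.0375],"turn": [0,0,0],"fingers": 0.9}
    - {"delta_pos": [0,0,-0.1063],"turn": [0,0,0],"fingers": 0.9}
    - {"delta_pos": [0.0375,0.0175,-0.15],"turn": [0,0,0.0127],"fingers": 0.9}
    - {"delta_pos": [0.1,0.0463,-0.1513],"turn": [0,0,0.0286],"fingers": 0.9}
    - {"delta_pos": [0.1625,0.075,-0.1513],"turn": [0,0,0.0477],"fingers": 0.9}
    - {"delta_pos": [0.225,0.1038,-0.1513],"turn": [0,0,0.0668],"fingers": 0.9}
    - {"delta_pos": [0.275,0.1263,-0.1513],"turn": [0,0,0.0796],"fingers": 0.9}
    - {"delta_pos": [0.2938,0.135,-0.1513],"turn": [0,0,0.0848],"fingers": 0.9}
    - {"delta_pos": [0.2938,0.135,-0.1513],"turn": [0,0,0.0848],"fingers": 0.9}
    - {"delta_pos": [0.2938,0.135,-0.1513],"turn": [0,0,0.0848],"fingers": 0.9}

```text
clock: 11.18
position: [0.4494, 0.0112, 0.1394]
ee_rot: [0.826, 0.564, -0.0, 0.0]
ft_force: [0.4, -0.0, -0.1]
grip_width: 0.273
grasp_force: 39.4
```

```bash
python3 - <<'E'
from h import *
o=get_obs(); print(o['position'],o['grip_width']*85,o['grasp_force'],o['ft_force'])
s=snap('side','s6.png'); cv2.imwrite('pics/s6c.png',cv2.resize(cv2.imread('pics/s6.png')[165:295,250:400],(692,600)))
go(.4500,.0122,.033,-21.4)
E
```

```text
[0.44941331 0.01124373 0.13936694] 23.230596992500466 39.39136862754822 [ 0.39395335 -0.03282269 -0.12900341]
d [1.300e-03 1.000e-04 1.064e-01] turn [-0.0001  0.0006 -0.0005] deg [-0.  0. -0.] q7 -0.54 yaw -21.4
d [1.300e-03 1.000e-04 1.064e-01] turn [9.0000e-04 2.0000e-04 3.1411e+00] deg [1.0e-01 0.0e+00 1.8e+02] q7 -0.54 yaw 158.6
```

View pics/s6c.png

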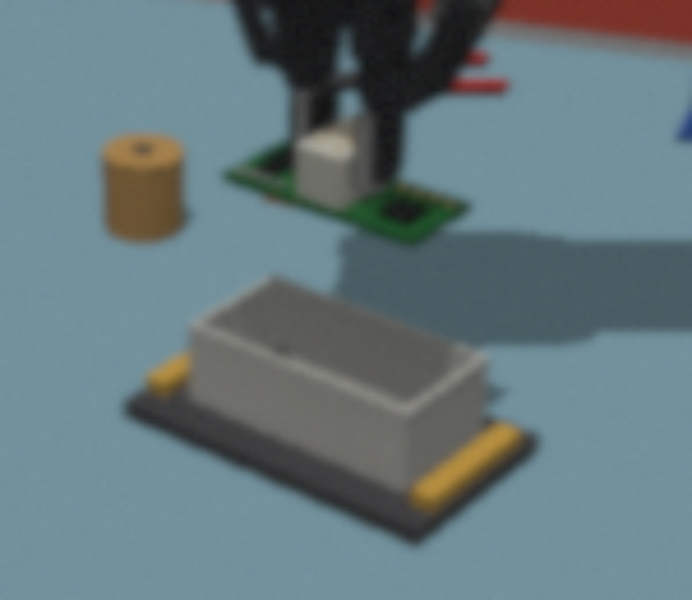

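The board hangs level, green at crop (345,195), with the connector gripped over the case, which stands between the stops at crop (340,380). Lowering it in.

To row units: 0.1065 m / 0.8 = 0.1331, 0.104 m / 0.8 = 0.13.

Emit:
move_arm:
  plan:
    - {"delta_pos": [0.0013,0,0.05],"turn": [0,0,0],"fingers": 0.9}
    - {"delta_pos": [0.0013,0,0.0813],"turn": [0,0,0],"fingers": 0.9}
    - {"delta_pos": [0.0013,0,0.1063],"turn": [0,0,0],"fingers": 0.9}
    - {"delta_pos": [0.0013,0,0.1225],"turn": [0,0,0],"fingers": 0.9}
    - {"delta_pos": [0.0013,0,0.13],"turn": [0,0,0],"fingers": 0.9}
    - {"delta_pos": [0.0013,0,0.1331],"turn": [0,0,0],"fingers": 0.9}
    - {"delta_pos": [0.0013,0,0.1331],"turn": [0,0,0],"fingers": 0.9}
    - {"delta_pos": [0.0013,0,0.1331],"turn": [0,0,0],"fingers": 0.9}

```text
clock: 12.22
position: [0.4505, 0.0133, 0.0335]
ee_rot: [0.826, 0.564, 0.0, 0.0]
ft_force: [-0.1, 0.5, -1.0]
grip_width: 0.272
grasp_force: 39.4
```

To row units: -0.115 m / 0.8 = -0.1438, -0.07 m / 0.8 = -0.0875.

Emit:
move_arm:
  plan:
    - {"delta_pos": [0,0,0.0019],"turn": [0,0,0],"fingers": 0.9}
    - {"delta_pos": [0,0,0.0019],"turn": [0,0,0],"fingers": 0.9}
    - {"delta_pos": [0,0,0.0019],"turn": [0,0,0],"fingers": 0.55}
    - {"delta_pos": [0,0,0.0019],"turn": [0,0,0],"fingers": 0.55}
    - {"delta_pos": [0,0,0.0019],"turn": [0,0,0],"fingers": 0.55}
    - {"delta_pos": [0,0,-0.025],"turn": [0,0,0],"fingers": 0.55}
    - {"delta_pos": [0,0,-0.0875],"turn": [0,0,0],"fingers": 0.55}
    - {"delta_pos": [0,0,-0.1438],"turn": [0,0,0],"fingers": 0.2}
    - {"delta_pos": [0,0,-0.1438],"turn": [0,0,0],"fingers": 0}

```text
clock: 13.35
position: [0.4521, 0.0134, 0.1512]
ee_rot: [0.826, 0.564, 0.002, 0.002]
ft_force: [-0.5, -0.2, -0.3]
grip_width: 0.855
grasp_force: 0.0
```

```bash
python3 - <<'E'
from h import *
go(.3695,.2267,.15,89)
E
```

```text
d [ 0.1685 -0.1547  0.0005] turn [ 0.0053  0.0049 -1.9264] deg [   0.3    0.3 -110.4] q7 -0.53 yaw 89
d [ 0.1685 -0.1547  0.0005] turn [ 0.0044 -0.0048  1.2152] deg [ 0.3 -0.3 69.6] q7 -0.53 yaw 269
```

To row units: 0.168 m / 0.8 = 0.21, 0.15 m / 0.8 = 0.1875, -1.926 rad / 6.2832 = -0.3065.

Emit:
move_arm:
  plan:
    - {"delta_pos": [0.0125,-0.0125,0],"turn": [0,0,-0.0271],"fingers": 0}
    - {"delta_pos": [0.0375,-0.0375,0],"turn": [0,0,-0.0541],"fingers": 0}
    - {"delta_pos": [0.0625,-0.0625,0],"turn": [0,0,-0.0812],"fingers": 0}
    - {"delta_pos": [0.0875,-0.0875,0],"turn": [0,0,-0.1082],"fingers": 0}
    - {"delta_pos": [0.1125,-0.1063,0],"turn": [0,0,-0.1353],"fingers": 0}
    - {"delta_pos": [0.1375,-0.125,0],"turn": [0,0,-0.1623],"fingers": 0}
    - {"delta_pos": [0.1625,-0.15,0],"turn": [0,0,-0.1894],"fingers": 0}
    - {"delta_pos": [0.1875,-0.175,0],"turn": [0,0,-0.2165],"fingers": 0}
    - {"delta_pos": [0.21,-0.1938,0],"turn": [0,0,-0.2435],"fingers": 0}
    - {"delta_pos": [0.21,-0.1938,0],"turn": [0,0,-0.2706],"fingers": 0}
    - {"delta_pos": [0.21,-0.1938,0],"turn": [0,0,-0.2976],"fingers": 0}
    - {"delta_pos": [0.21,-0.1938,0],"turn": [0,0,-0.3065],"fingers": 0}

```text
clock: 14.85
position: [0.3665, 0.226, 0.1472]
ee_rot: [0.007, 1.0, -0.0, -0.001]
ft_force: [-0.1, 0.1, 0.9]
grip_width: 0.999
grasp_force: 0.0
```

```bash
python3 - <<'E'
from h import *
from m2 import rects
t=snap('top','t7.png')
hsv=cv2.cvtColor(t['color'],cv2.COLOR_RGB2HSV).astype(int); H,S,V=np.moveaxis(hsv,2,0)
al=np.ones((480,640),bool); B=(285,205,365,310)
rects(t,al,.05,'case rim',(.044,.06),B)
rects(t,(H>45)&(H<85)&(S>70),.017,'green',None,B)
rects(t,al,.041,'conn',(.034,.046),(310,240,340,275))
print(get_obs()['position'],get_obs()['joint_pos'].round(2)); go(.3695,.2267,.028,89)
cv2.imwrite('pics/t7c.png',cv2.resize(cv2.imread('pics/t7.png')[205:325,210:370],(800,600)))
E
```

```text
case rim 192 cent [449.9  11.7] rect [448.7  11.8] [ 62.1 120.2] 68.7 zmed 0.0488
green 217 cent [420.7  22.6] rect [421.4  22.9] [42.6 39.7] 69.0 zmed 0.0164
conn 159 cent [448.6  12.7] rect [448.5  12.9] [39.9 24.4] 68.5 zmed 0.0404
[0.36654916 0.22599773 0.14716596] [ 0.24  0.04 -0.89  2.03  0.03  1.09  0.89]
d [-0.0031  0.0008  0.1192] turn [-0.0003 -0.0011  0.0047] deg [-0.  -0.1  0.3] q7 0.89 yaw 89
d [-0.0031  0.0008  0.1192] turn [ 1.8000e-03 -5.0000e-04 -3.1369e+00] deg [ 1.000e-01 -0.000e+00 -1.797e+02] q7 0.89 yaw 269
```

View pics/t7c.png

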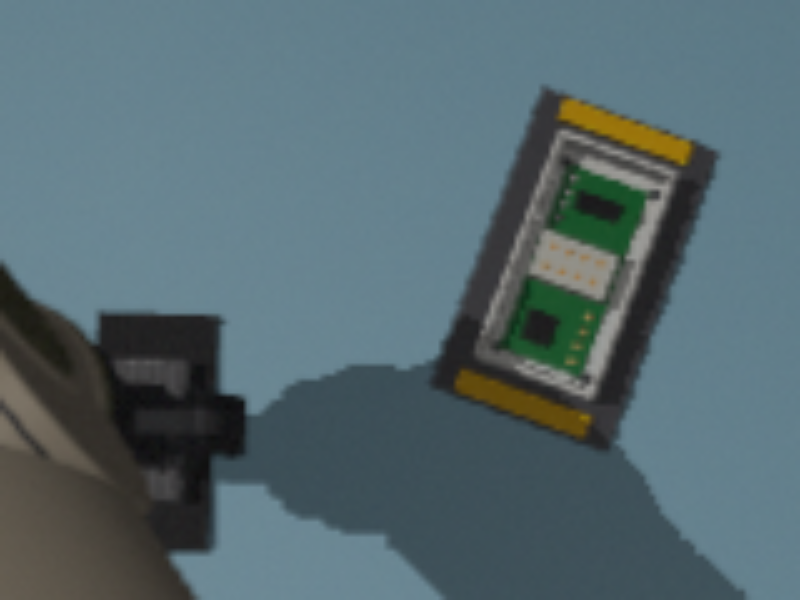

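The board lies flat in the case, its connector at (448.5,12.9) against the case at (448.7,11.8), both near -21.4°. Top-view readings sit about 2 mm low in x compared with the TCP, so I'll correct for that when gripping the cover.

To row units: 0.123 m / 0.8 = 0.1538, -0.0045 m / 0.8 = -0.0056.

Emit:
move_arm:
  plan:
    - {"delta_pos": [-0.0056,0.0019,0.0625],"turn": [0,0,0],"fingers": 0}
    - {"delta_pos": [-0.0056,0.0019,0.1125],"turn": [0,0,0],"fingers": 0}
    - {"delta_pos": [-0.0056,0.0019,0.1438],"turn": [0,0,0],"fingers": 0}
    - {"delta_pos": [-0.0056,0.0019,0.1525],"turn": [0,0,0],"fingers": 0}
    - {"delta_pos": [-0.0056,0.0019,0.1538],"turn": [0,0,0],"fingers": 0}
    - {"delta_pos": [-0.0056,0.0019,0.1538],"turn": [0,0,0],"fingers": 0}

```text
clock: 15.65
position: [0.3721, 0.228, 0.0259]
ee_rot: [0.009, 1.0, 0.0, 0.001]
ft_force: [-0.1, -0.5, -0.6]
grip_width: 0.999
grasp_force: 0.0
```

Emit:
move_arm:
  plan:
    - {"delta_pos": [0,0,0],"turn": [0,0,0],"fingers": 0.7}
    - {"delta_pos": [0,0,0],"turn": [0,0,0],"fingers": 0.7}
    - {"delta_pos": [0,0,0],"turn": [0,0,0],"fingers": 0.7}
    - {"delta_pos": [0,0,0],"turn": [0,0,0],"fingers": 0.7}
    - {"delta_pos": [0,0,0],"turn": [0,0,0],"fingers": 0.7}
    - {"delta_pos": [0,0,0],"turn": [0,0,0],"fingers": 0.7}

```text
clock: 16.4
position: [0.3718, 0.2278, 0.0256]
ee_rot: [0.009, 1.0, -0.0, 0.0]
ft_force: [-2.2, -1.6, 8.0]
grip_width: 0.456
grasp_force: 40.0
```

```bash
python3 - <<'E'
from h import *
o=get_obs(); print(o['position'],o['grip_width']*85,o['grasp_force'],o['ft_force'])
go(.451,.0125,.15,68.6)
E
```

```text
[0.37183434 0.22775765 0.02557166] 38.759027952330925 39.996734261512756 [-2.17729679 -1.59345759  8.02445416]
d [-0.0831 -0.2138 -0.1243] turn [-0.      0.0007  0.3554] deg [-0.   0.  20.4] q7 0.66 yaw 68.6
d [-0.0831 -0.2138 -0.1243] turn [-1.0000e-03 -0.0000e+00 -2.7862e+00] deg [-1.000e-01 -0.000e+00 -1.596e+02] q7 0.66 yaw 248.6
```

To row units: -0.214 m / 0.8 = -0.2675, -0.195 m / 0.8 = -0.2438, 0.355 rad / 6.2832 = 0.0565.

Emit:
move_arm:
  plan:
    - {"delta_pos": [0,0,-0.0375],"turn": [0,0,0],"fingers": 0.7}
    - {"delta_pos": [0,0,-0.1],"turn": [0,0,0],"fingers": 0.7}
    - {"delta_pos": [-0.0063,-0.0188,-0.15],"turn": [0,0,0.0048],"fingers": 0.7}
    - {"delta_pos": [-0.025,-0.0625,-0.155],"turn": [0,0,0.0159],"fingers": 0.7}
    - {"delta_pos": [-0.05,-0.125,-0.155],"turn": [0,0,0.0286],"fingers": 0.7}
    - {"delta_pos": [-0.075,-0.1875,-0.155],"turn": [0,0,0.0414],"fingers": 0.7}
    - {"delta_pos": [-0.0963,-0.2438,-0.155],"turn": [0,0,0.0525],"fingers": 0.7}
    - {"delta_pos": [-0.1038,-0.2675,-0.155],"turn": [0,0,0.0565],"fingers": 0.7}
    - {"delta_pos": [-0.1038,-0.2675,-0.155],"turn": [0,0,0.0565],"fingers": 0.7}
    - {"delta_pos": [-0.1038,-0.2675,-0.155],"turn": [0,0,0.0565],"fingers": 0.7}
    - {"delta_pos": [-0.1038,-0.2675,-0.155],"turn": [0,0,0.0565],"fingers": 0.7}

```text
clock: 17.77
position: [0.4505, 0.0134, 0.1491]
ee_rot: [0.184, 0.983, -0.0, 0.0]
ft_force: [0.0, -0.8, -2.3]
grip_width: 0.455
grasp_force: 41.8
```

```bash
python3 - <<'E'
from h import *
o=get_obs(); print(o['position'],o['grip_width']*85,o['grasp_force'],o['ft_force'])
s=snap('side','s8.png'); cv2.imwrite('pics/s8c.png',cv2.resize(cv2.imread('pics/s8.png')[165:295,250:400],(692,600)))
go(.451,.0125,.0705,68.6)
E
```

```text
[0.45045168 0.01344595 0.14909098] 38.65612644489501 41.77166283130646 [ 0.0187191  -0.75960339 -2.30903767]
d [-0.0007 -0.0005  0.0786] turn [-0.      0.0002  0.0029] deg [-0.   0.   0.2] q7 1.03 yaw 68.6
d [-0.0007 -0.0005  0.0786] turn [-3.0000e-04 -1.0000e-04 -3.1387e+00] deg [  -0.    -0.  -179.8] q7 1.03 yaw 248.6
```

View pics/s8c.png

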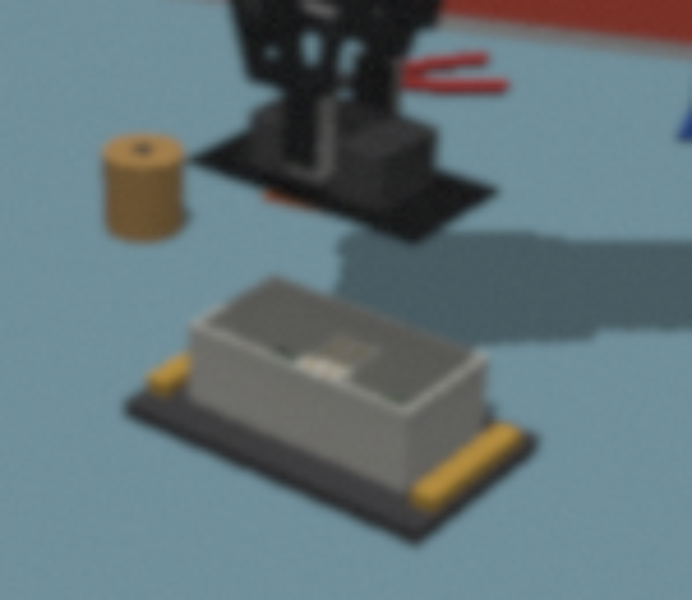

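The cover is held level. Its flange corners at crop (192,158), (415,240) and (497,190) sit over the case corners at (192,322), (410,408) and (487,355). Lowering.

To row units: 0.078 m / 0.8 = 0.0975, -0.0005 m / 0.8 = -0.0006.

Emit:
move_arm:
  plan:
    - {"delta_pos": [-0.0006,-0.0006,0.0375],"turn": [0,0,0],"fingers": 0.7}
    - {"delta_pos": [-0.0006,-0.0006,0.0688],"turn": [0,0,0],"fingers": 0.7}
    - {"delta_pos": [-0.0006,-0.0006,0.0838],"turn": [0,0,0],"fingers": 0.7}
    - {"delta_pos": [-0.0006,-0.0006,0.0913],"turn": [0,0,0],"fingers": 0.7}
    - {"delta_pos": [-0.0006,-0.0006,0.0963],"turn": [0,0,0],"fingers": 0.7}
    - {"delta_pos": [-0.0006,-0.0006,0.0975],"turn": [0,0,0],"fingers": 0.7}
    - {"delta_pos": [-0.0006,-0.0006,0.0975],"turn": [0,0,0],"fingers": 0.7}

```text
clock: 18.7
position: [0.4512, 0.0115, 0.0714]
ee_rot: [0.185, 0.983, -0.0, 0.0]
ft_force: [-0.4, -0.2, -1.2]
grip_width: 0.455
grasp_force: 41.8
```

To row units: -0.08 m / 0.8 = -0.1, -0.06 m / 0.8 = -0.075.

Emit:
move_arm:
  plan:
    - {"delta_pos": [0,0,0.0013],"turn": [0,0,0],"fingers": 0.7}
    - {"delta_pos": [0,0,0.0013],"turn": [0,0,0],"fingers": 0.7}
    - {"delta_pos": [0,0,0.0013],"turn": [0,0,0],"fingers": 0.3}
    - {"delta_pos": [0,0,0.0013],"turn": [0,0,0],"fingers": 0.2}
    - {"delta_pos": [0,0,0.0013],"turn": [0,0,0],"fingers": 0.1}
    - {"delta_pos": [0,0,-0.025],"turn": [0,0,0],"fingers": 0}
    - {"delta_pos": [0,0,-0.075],"turn": [0,0,0],"fingers": 0}
    - {"delta_pos": [0,0,-0.1],"turn": [0,0,0],"fingers": 0}

```text
clock: 19.7
position: [0.4516, 0.0117, 0.1529]
ee_rot: [0.185, 0.983, 0.0, 0.001]
ft_force: [-0.7, -0.5, -1.0]
grip_width: 0.999
grasp_force: 0.0
```

```bash
python3 - <<'E'
from h import *
o=get_obs(); print(o['joint_pos'].round(2))
for y in (40,75): go(.603,-.1585,.15,y)
E
```

```text
[ 0.54  0.07 -0.68  1.98  0.05  1.1   1.04]
d [-0.2029 -0.1034  0.0032] turn [0.001  0.0019 0.5   ] deg [ 0.1  0.1 28.6] q7 1.04 yaw 40
d [-0.2029 -0.1034  0.0032] turn [-2.6000e-03  1.4000e-03 -2.6416e+00] deg [-1.000e-01  1.000e-01 -1.514e+02] q7 1.04 yaw 220
d [-0.2029 -0.1034  0.0032] turn [ 0.0004  0.0021 -0.1109] deg [ 0.   0.1 -6.4] q7 1.04 yaw 75
d [-0.2029 -0.1034  0.0032] turn [ 3.2000e-03 -6.0000e-04  3.0307e+00] deg [  0.2  -0.  173.6] q7 1.04 yaw 255
```

To row units: -0.242 m / 0.8 = -0.3025, -0.095 m / 0.8 = -0.1188.

Emit:
move_arm:
  plan:
    - {"delta_pos": [-0.1188,-0.3025,-0.0375],"turn": [0,0,0],"fingers": 0}
    - {"delta_pos": [-0.1188,-0.3025,-0.0375],"turn": [0,0,0],"fingers": 0}
    - {"delta_pos": [-0.1188,-0.3025,-0.0375],"turn": [0,0,0],"fingers": 0}
    - {"delta_pos": [-0.1188,-0.3025,-0.0375],"turn": [0,0,0],"fingers": 0}
    - {"delta_pos": [-0.1188,-0.3025,-0.0375],"turn": [0,0,0],"fingers": 0}
    - {"delta_pos": [-0.1188,-0.3025,-0.0375],"turn": [0,0,0],"fingers": 0}
  force: 60

```text
clock: 20.45
position: [0.4512, -0.2485, 0.1808]
ee_rot: [0.186, 0.983, 0.0, -0.0]
ft_force: [0.2, 0.5, -0.0]
grip_width: 0.999
grasp_force: 0.0
```

```bash
python3 - <<'E'
from h import *
from m2 import rects
t=snap('top','t9.png')
hsv=cv2.cvtColor(t['color'],cv2.COLOR_RGB2HSV).astype(int); H,S,V=np.moveaxis(hsv,2,0)
al=np.ones((480,640),bool); B=(285,205,365,310)
rects(t,al,.054,'flange+',(.045,.1),B)
rects(t,al,.078,'fins',(.068,.09),B)
rects(t,al,.045,'weight',(.038,.056),(376,180,408,214))
yel=(H>15)&(H<35)&(S>150)
rects(t,yel,.018,'s1',None,(315,218,365,245)); rects(t,yel,.018,'s2',None,(285,270,335,300))
go(.6035,-.1588,.15,68.6)
E
```

```text
flange+ 1248 cent [448.8  11.6] rect [449.1  11.4] [ 62.5 121.4] 68.3 zmed 0.0554
fins 493 cent [449.3  11.2] rect [449.3  11.2] [40.3 70.9] 67.7 zmed 0.0774
weight 236 cent [ 601.1 -159.3] rect [ 601.1 -159.4] [42.9 42. ] 43.0 zmed 0.0445
s1 132 cent [519.3 -14.6] rect [519.2 -14.3] [70.5 12.4] 68.3 zmed 0.0168
s2 130 cent [382.1  39.6] rect [381.9  39.5] [69.9 11.7] 68.8 zmed 0.0167
d [-0.1095  0.1376  0.0308] turn [ 0.0006 -0.0005  0.0016] deg [ 0.  -0.   0.1] q7 1.55 yaw 68.6
d [-0.1095  0.1376  0.0308] turn [ 8.00e-04  1.00e-03 -3.14e+00] deg [ 0.000e+00  1.000e-01 -1.799e+02] q7 1.55 yaw 248.6
```

The cover is seated: flange z 55 mm, fin top z 77 mm, centre (449,11.3) against the case at (448.7,11.8), angle within 1°. Now the weight.

To row units: 0.1376 m / 0.8 = 0.172, -0.1095 m / 0.8 = -0.1369.

Emit:
move_arm:
  plan:
    - {"delta_pos": [-0.05,0.0625,0.0125],"turn": [0,0,0],"fingers": 0}
    - {"delta_pos": [-0.0938,0.1175,0.0375],"turn": [0,0,0],"fingers": 0}
    - {"delta_pos": [-0.125,0.1575,0.05],"turn": [0,0,0],"fingers": 0}
    - {"delta_pos": [-0.1369,0.172,0.0625],"turn": [0,0,0],"fingers": 0}
    - {"delta_pos": [-0.1369,0.172,0.075],"turn": [0,0,0],"fingers": 0}
    - {"delta_pos": [-0.1369,0.172,0.075],"turn": [0,0,0],"fingers": 0}

```text
clock: 21.25
position: [0.6019, -0.161, 0.1203]
ee_rot: [0.186, 0.983, -0.0, -0.001]
ft_force: [-0.3, -0.2, 0.7]
grip_width: 1.0
grasp_force: 0.0
```

```bash
python3 - <<'E'
from h import *
print(get_obs()['position']); go(.6033,-.1588,.024,68.6)
E
```

```text
[ 0.60188109 -0.16096605  0.12026675]
d [-0.0007  0.0026  0.0963] turn [-0.0011 -0.0017 -0.0001] deg [-0.1 -0.1 -0. ] q7 1.22 yaw 68.6
d [-0.0007  0.0026  0.0963] turn [-2.6000e-03  1.8000e-03  3.1414e+00] deg [-1.0e-01  1.0e-01  1.8e+02] q7 1.22 yaw 248.6
```

To row units: 0.096 m / 0.8 = 0.12, 0.092 m / 0.8 = 0.115.

Emit:
move_arm:
  plan:
    - {"delta_pos": [-0.0006,0.0025,0.05],"turn": [0,0,0],"fingers": 0}
    - {"delta_pos": [-0.0006,0.0025,0.0938],"turn": [0,0,0],"fingers": 0}
    - {"delta_pos": [-0.0006,0.0025,0.115],"turn": [0,0,0],"fingers": 0}
    - {"delta_pos": [-0.0006,0.0025,0.12],"turn": [0,0,0],"fingers": 0}
    - {"delta_pos": [-0.0006,0.0025,0.12],"turn": [0,0,0],"fingers": 0.3}
    - {"delta_pos": [-0.0006,0.0025,0.12],"turn": [0,0,0],"fingers": 0.65}
    - {"delta_pos": [-0.0006,0.0025,0.12],"turn": [0,0,0],"fingers": 0.65}
    - {"delta_pos": [-0.0006,0.0025,0.12],"turn": [0,0,0],"fingers": 0.65}
    - {"delta_pos": [-0.0006,0.0025,0.12],"turn": [0,0,0],"fingers": 0.65}
    - {"delta_pos": [-0.0006,0.0025,0.12],"turn": [0,0,0],"fingers": 0.65}
    - {"delta_pos": [-0.0006,0.0025,0.12],"turn": [0,0,0],"fingers": 0.65}

```text
clock: 22.62
position: [0.6054, -0.1592, 0.0267]
ee_rot: [0.186, 0.983, -0.0, 0.001]
ft_force: [-2.1, -1.2, 8.1]
grip_width: 0.487
grasp_force: 60.6
```

```bash
python3 - <<'E'
from h import *
o=get_obs(); print(o['position'],o['grip_width']*85,o['grasp_force'],o['ft_force']); go(.4513,.0116,.16,68.6)
E
```

```text
[ 0.60537001 -0.1591767   0.0266886 ] 41.38279009553257 60.57741165161133 [-2.11635844 -1.22741171  8.08205297]
d [ 0.2054  0.1028 -0.1338] turn [-0.0005  0.0022  0.0003] deg [-0.   0.1  0. ] q7 1.18 yaw 68.6
d [ 0.2054  0.1028 -0.1338] turn [-3.5000e-03 -8.0000e-04 -3.1413e+00] deg [  -0.2   -0.  -180. ] q7 1.18 yaw 248.6
```

To row units: 0.2035 m / 0.8 = 0.2544, 0.193 m / 0.8 = 0.2413.

Emit:
move_arm:
  plan:
    - {"delta_pos": [0,0,-0.0375],"turn": [0,0,0],"fingers": 0.65}
    - {"delta_pos": [0,0,-0.1],"turn": [0,0,0],"fingers": 0.65}
    - {"delta_pos": [0,0,-0.1625],"turn": [0,0,0],"fingers": 0.65}
    - {"delta_pos": [0.0375,0.0188,-0.1675],"turn": [0,0,0],"fingers": 0.65}
    - {"delta_pos": [0.0938,0.0475,-0.1675],"turn": [0,0,0],"fingers": 0.65}
    - {"delta_pos": [0.15,0.075,-0.1675],"turn": [0,0,0],"fingers": 0.65}
    - {"delta_pos": [0.2063,0.1025,-0.1675],"turn": [0,0,0],"fingers": 0.65}
    - {"delta_pos": [0.2413,0.1213,-0.1675],"turn": [0,0,0],"fingers": 0.65}
    - {"delta_pos": [0.2544,0.1288,-0.1675],"turn": [0,0,0],"fingers": 0.65}
    - {"delta_pos": [0.2544,0.1288,-0.1675],"turn": [0,0,0],"fingers": 0.65}
    - {"delta_pos": [0.2544,0.1288,-0.1675],"turn": [0,0,0],"fingers": 0.65}
    - {"delta_pos": [0.2544,0.1288,-0.1675],"turn": [0,0,0],"fingers": 0.65}

```text
clock: 24.12
position: [0.453, 0.0108, 0.1589]
ee_rot: [0.186, 0.983, 0.0, -0.0]
ft_force: [0.7, 0.2, -5.6]
grip_width: 0.485
grasp_force: 62.5
```

```bash
python3 - <<'E'
from h import *
o=get_obs(); print(o['position'],o['grip_width']*85,o['grasp_force'],o['ft_force'])
s=snap('side','s10.png'); cv2.imwrite('pics/s10c.png',cv2.resize(cv2.imread('pics/s10.png')[150:280,250:400],(692,600)))
go(.4513+.0019,.0116-.0007,.105,68.6)
E
```

```text
[0.45301182 0.01083203 0.15892244] 41.19545747512886 62.515186071395874 [ 0.70130293  0.16508289 -5.62623676]
d [-0.0003 -0.      0.0539] turn [ 0.0003 -0.0003 -0.0004] deg [ 0. -0. -0.] q7 1.04 yaw 68.6
d [-0.0003 -0.      0.0539] turn [-5.0000e-04 -4.0000e-04  3.1412e+00] deg [ -0.  -0. 180.] q7 1.04 yaw 248.6
```

View pics/s10c.png

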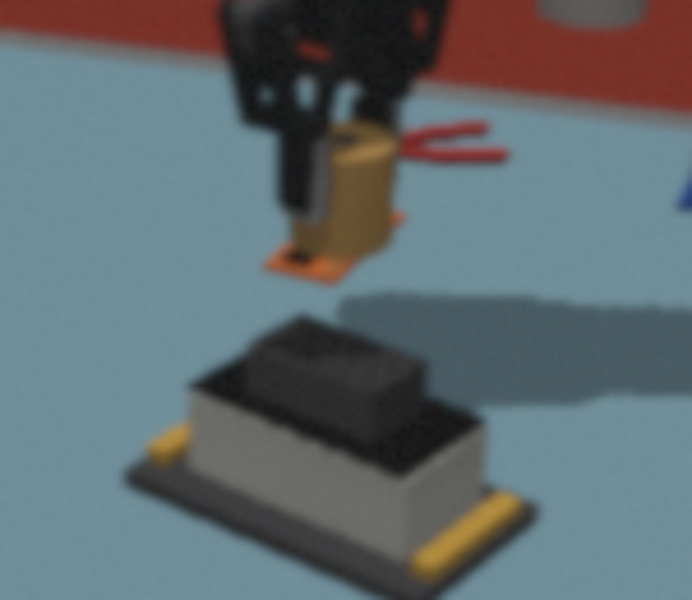

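The weight is held upright, spanning crop x 290–395, over the fin block's 248–425. The closed module sits between the stops. Lowering gently.

To row units: 0.0525 m / 0.8 = 0.0656, 0.05 m / 0.8 = 0.0625.

Emit:
move_arm:
  plan:
    - {"delta_pos": [0,0,0.025],"turn": [0,0,0],"fingers": 0.65}
    - {"delta_pos": [0,0,0.0475],"turn": [0,0,0],"fingers": 0.65}
    - {"delta_pos": [0,0,0.0575],"turn": [0,0,0],"fingers": 0.65}
    - {"delta_pos": [0,0,0.0625],"turn": [0,0,0],"fingers": 0.65}
    - {"delta_pos": [0,0,0.0656],"turn": [0,0,0],"fingers": 0.65}
    - {"delta_pos": [0,0,0.0656],"turn": [0,0,0],"fingers": 0.65}
    - {"delta_pos": [0,0,0.0656],"turn": [0,0,0],"fingers": 0.65}

```text
clock: 25.05
position: [0.4528, 0.0116, 0.1069]
ee_rot: [0.185, 0.983, -0.0, 0.0]
ft_force: [-0.3, 0.5, -4.9]
grip_width: 0.486
grasp_force: 62.5
```

Still about 2 mm up (the full weight hangs on the wrist), so I'll lower in small steps.

To row units: 0.0015 m / 0.8 = 0.0019, 0.001 m / 0.8 = 0.0013.

Emit:
move_arm:
  plan:
    - {"delta_pos": [0,0,0.0013],"turn": [0,0,0],"fingers": 0.65}
    - {"delta_pos": [0,0,0.0019],"turn": [0,0,0],"fingers": 0.65}
    - {"delta_pos": [0,0,0.0019],"turn": [0,0,0],"fingers": 0.65}

```text
clock: 25.42
position: [0.4526, 0.0116, 0.105]
ee_rot: [0.185, 0.983, -0.0, -0.0]
ft_force: [-0.3, 0.5, -6.1]
grip_width: 0.482
grasp_force: 62.5
```

To row units: 0.0007 m / 0.8 = 0.0009.

Emit:
move_arm:
  plan:
    - {"delta_pos": [0,0,0.0009],"turn": [0,0,0],"fingers": 0.65}
    - {"delta_pos": [0,0,0.0009],"turn": [0,0,0],"fingers": 0.65}

```text
clock: 25.68
position: [0.4526, 0.0116, 0.1046]
ee_rot: [0.185, 0.983, -0.0, 0.0]
ft_force: [-3.5, -0.4, 0.8]
grip_width: 0.484
grasp_force: 63.0
```

The wrist load has gone, so the weight is resting on the fins. Releasing slowly and rising.

To row units: -0.11 m / 0.8 = -0.1375, -0.07 m / 0.8 = -0.0875.

Emit:
move_arm:
  plan:
    - {"delta_pos": [0,0,0],"turn": [0,0,0],"fingers": 0.45}
    - {"delta_pos": [0,0,0],"turn": [0,0,0],"fingers": 0.3}
    - {"delta_pos": [0,0,0],"turn": [0,0,0],"fingers": 0.15}
    - {"delta_pos": [0,0,0],"turn": [0,0,0],"fingers": 0}
    - {"delta_pos": [0,0,0],"turn": [0,0,0],"fingers": 0}
    - {"delta_pos": [0,0,-0.025],"turn": [0,0,0],"fingers": 0}
    - {"delta_pos": [0,0,-0.0875],"turn": [0,0,0],"fingers": 0}
    - {"delta_pos": [0,0,-0.1375],"turn": [0,0,0],"fingers": 0}
    - {"delta_pos": [-0.025,-0.0625,-0.1375],"turn": [0,0,0],"fingers": 0}

```text
clock: 26.8
position: [0.4552, -0.0397, 0.2179]
ee_rot: [0.182, 0.983, 0.0, 0.003]
ft_force: [1.3, -1.2, -0.5]
grip_width: 1.0
grasp_force: 0.0
```

To row units: -0.21 m / 0.8 = -0.2625, -0.08 m / 0.8 = -0.1.

Emit:
move_arm:
  plan:
    - {"delta_pos": [-0.1,-0.2625,0],"turn": [0,0,0],"fingers": 0}
    - {"delta_pos": [-0.1,-0.2625,0],"turn": [0,0,0],"fingers": 0}
    - {"delta_pos": [-0.1,-0.2625,0],"turn": [0,0,0],"fingers": 0}
    - {"delta_pos": [-0.1,-0.2625,0],"turn": [0,0,0],"fingers": 0}
    - {"delta_pos": [-0.1,-0.2625,0],"turn": [0,0,0],"fingers": 0}
    - {"delta_pos": [-0.1,-0.2625,0],"turn": [0,0,0],"fingers": 0}

```text
clock: 27.55
position: [0.4512, -0.2661, 0.2142]
ee_rot: [0.185, 0.983, 0.0, -0.0]
ft_force: [-0.6, 0.7, 0.4]
grip_width: 1.003
grasp_force: 0.0
```

```bash
python3 - <<'E'
from h import *
from m2 import rects
t=snap('top','t11.png'); s=snap('side','s11.png')
al=np.ones((480,640),bool); B=(285,195,365,310)
rects(t,al,.123,'weight',(.112,.14),B); rects(t,al,.078,'fins',(.068,.09),B); rects(t,al,.054,'all',(.045,.062),B)
a=cv2.resize(cv2.imread('pics/t11.png')[205:315,265:395],(400,338)); b=cv2.resize(cv2.imread('pics/s11.png')[170:280,255:385],(400,338)); cv2.imwrite('pics/fin.png',np.hstack([a,b]))
E
```

```text
weight 278 cent [449.3  12. ] rect [450.2  12.1] [41.6 41.8] 89.2 zmed 0.1224
fins 133 cent [425.8  19.9] rect [431.5  18.3] [40.6 31.6] 67.7 zmed 0.0775
all 731 cent [446.2  11.3] rect [449.1  11.4] [ 62.5 121.4] 68.3 zmed 0.0531
```

View pics/fin.png

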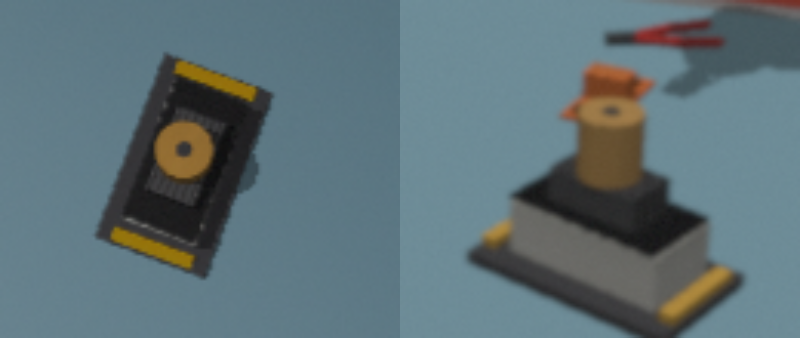

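The weight stands upright on the fins at (449.3,12.0), over the cover's (449.2,11.3), with its top at z 122 mm (123 expected). The stack is square between the stops, shown at crop (184,150) and (610,200). Handing in.

```bash
python3 -c "
from workcell import hand_in; print(hand_in())"
```

```text
the job is handed in; nothing more can be done
None
```

The module is built on the cradle in the order asked (case, green board, cover, brass weight), each part within about 2 mm of centre on the one below, with the old brown board, spool, cutters and look-alike boards left alone; I handed it in at about 28 s.

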